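# Copy a bracket's corner angle to the press's bend stop with a locking bevel gauge

## Task

Copy the angle of the iron bracket's inside corner to the hand press's swinging bend stop with the bevel gauge: keeping the stock on the bracket's wall, slide the gauge into the corner with a firm push of 10 to 15 N until stock and blade both lie flat on the two walls, and push the lock button on its pivot fully down while it sits there. Then set the locked gauge down in the bend stop and slide it along the fence, with the same push, home against the end block, so that its blade (never the gripper) swings the leaf open to that angle, and leave it there, flat on the bench and released. Never press the gauge against anything, or its button, with more than 20 N, and leave the other things on the bench where they are.

Things in the scene. Friction and masses are not known exactly. Their poses are not given: they have to be found in the camera images.
- gauge_grip (a point): Centre of the loose bevel gauge's wooden grip: 56 mm long (gauge x), 18 mm wide (gauge y), 16 to 46 mm above the gauge's underside (this point: 31 mm). Grip it across the 18 mm from above with the fingertips 20 mm or more over the bench, to clear the fences. The pivot lies 60 mm from here in gauge +x; gauge z is up. Whole gauge 0.3 to 0.55 kg.
- gauge_pivot (a point): Centre of the gauge's brass pivot boss (24 mm diameter, 29 mm high) at its underside; axes are the gauge's. The steel stock (24 mm wide, 16 mm high) lies under the grip along -x, to 114 mm from the pivot. Stock, boss and blade are all 24 mm wide: outer faces 12 mm from their centre lines.
- blade (a joint): Angle between stock and blade in rad, seen from above: at 0 the blade would lie folded along the stock (gauge -x); as it grows the blade swings counterclockwise, at pi/2 it points to gauge -y. Starts at 1.55 to 1.7, wider than the corner, whose second wall pushes it closed; it does not spring back. Friction hinge, 0.05 N m unlocked, over 0.15 N m locked.
- blade_mid (a point): Point on the blade's centre line, 50 mm from the pivot, 9 mm above the bench; the blade points along this frame's -x. The blade is 24 mm wide, 3 to 15 mm above the bench; its round end (12 mm radius) is centred 95 mm from the pivot.
- lock (a joint): Lock button's travel in m: 0 = up (unlocked), grows as it is pressed down along the pivot axis. It takes 7 N to move, meets the brake at about 0.005 and must be pressed on there with about 15 N in all, under 20; then it reads just above 0.005, stays down by itself, and the blade is locked.
- lock_top (a point): Top centre of the lock button, an 18 mm steel disc on the pivot axis, 48 mm above the gauge's underside when up; 5 mm lower when down. The 54 mm clamp discs under it (19 to 35 mm above the underside) overhang the fences. Same x, y as the pivot.
- bracket: Fixed iron bracket; origin on the bench where the pivot's centre lies when the gauge is home in the corner. Its 16 mm high straight wall has its working face at y = +12 mm, from x = -130 mm to the corner; the stock lies along -x with its +y side against it. Open towards -x, -y. A 28 mm high round boss stands behind the corner at x = 52, y = 38 mm.
- corner_seat (a point): The same point as the bracket's origin, on the bench.
- web: The corner's second wall, fixed, 16 mm high, same origin. It runs along its own -x from the corner to 122 mm out; working face at its own y = -12 mm. The corner's angle is its yaw relative to the bracket, 1.15 to 1.4 rad. At any angle, when home, the round boss touches both walls and the blade's outer face lies flat on this wall.
- stop_seat (a point): Bend stop, on the bench: the leaf's hinge axis and where the pivot's centre lies when the gauge is home. Axes parallel to the bracket's. The 16 mm high fence's working face is at y = +12 mm, x = -134 to -9 mm; the 16 mm high end block's face is at x = +12 mm. The stock lies along -x with its +y side on the fence.
- leaf (a joint): Angle in rad between fence and leaf, the same sense as the blade's angle: at pi/2 the leaf points to -y of stop_seat. Friction hinge of 0.09 N m about stop_seat, stays where left; starts at 0.9 to 1.0, narrower than the corner.
- leaf_mid (a point): Point on the leaf's working face, 75 mm from the hinge along the leaf, 8 mm above the bench; the leaf runs along this frame's -x, from 18 to 133 mm from the hinge, 16 mm high, its working face 12 mm from the hinge axis, on the side of the fence.
- lamp_ring: Bystander: brass ring, 84 mm across, 12 mm high; origin under its centre.
- lens: Bystander: domed glass lens, 64 mm across, 20 mm high; origin under its centre.
- socket_wrench: Bystander: steel socket wrench lying along its x, 155 mm long, 22 mm high; origin under its middle.
- switch_cover: Bystander: black switch cover, 62 by 40 by 26 mm; origin under its centre.
- driver: Bystander: screwdriver lying along its x, handle to -x; origin under it.
- tin: Bystander: small closed tin, 52 mm across, 45 mm high; origin under its centre.
- knob_spare: Bystander: black control knob, 36 mm across, 22 mm high; origin under its centre.

How it is judged:
On the way, in this order (a step that is already met when the one before it is completed fails the run):
1. the gauge is pressed home in the bracket's corner: pivot within 3 mm of the seat, stock and blade within 0.03 rad of the two walls, blade and boss pressing on the second wall with over 3 N (horizontal distance between gauge_pivot and corner_seat below 0.003 m and angle between the x axis of gauge_pivot and the x axis of bracket, either way round below 0.03 rad and angle between the x axis of blade_mid and the x axis of web, either way round below 0.03 rad and contact force between gauge and web above 3 N), for 0.1 s.
2. the lock button is pushed down past 5 mm with the gauge still home in the corner (horizontal distance between gauge_pivot and corner_seat below 0.003 m and angle between the x axis of gauge_pivot and the x axis of bracket, either way round below 0.03 rad and angle between the x axis of blade_mid and the x axis of web, either way round below 0.03 rad and value of joint lock above 0.005 m), for 0.2 s.
3. the locked gauge is pressed home in the bend stop with over 3 N, with the leaf at the bracket's angle within 0.03 rad (horizontal distance between gauge_pivot and stop_seat below 0.003 m and angle between the x axis of gauge_pivot and the x axis of stop_seat, either way round below 0.03 rad and angle between the x axis of leaf_mid and the x axis of web, either way round below 0.03 rad and value of joint lock above 0.005 m and contact force between gauge and bend_stop above 3 N), for 0.1 s.
At the end, for the whole second after the job is handed in: The gauge lies flat and at rest in the bend stop, its pivot within 3 mm of the seat and its stock within 0.03 rad of the fence, lock down past 5 mm, and the leaf stands at the bracket corner's angle within 0.03 rad (horizontal distance between gauge_pivot and stop_seat below 0.003 m and angle between the x axis of gauge_pivot and the x axis of stop_seat, either way round below 0.03 rad and angle between the x axis of leaf_mid and the x axis of web, either way round below 0.03 rad and value of joint lock above 0.005 m and height (world z) of gauge_pivot below 0.004 m and angle between gauge_pivot's own z axis and vertical below 0.03 rad and linear speed of gauge below 0.01 m/s); the robot touches nothing.
It fails at once if the gauge is pressed on the bracket, its second wall or the bend stop with over 20 N (contact force between gauge and bracket above 20 N or contact force between gauge and web above 20 N or contact force between gauge and bend_stop above 20 N).
It fails at once if the lock button is pressed with over 20 N (contact force between lock and the fingers above 20 N or contact force between lock and the arm above 20 N).
It fails at once if the robot touches the leaf (contact force between leaf and the fingers above 0.5 N or contact force between leaf and the arm above 0.5 N).
It fails at once if a bystander is moved more than 20 mm (distance of any of lamp_ring, lens, socket_wrench, switch_cover, driver, tin, knob_spare from where it was at the start of the episode above 0.02 m).
It also fails if it takes over 72 s, if anything falls off the work surface, if the arm or the gripper's body presses on something with over 40 N, if the wrist force passes 120 N, or if a joint passes its speed limit or range.

## Robot

A 7-joint arm with a two-finger parallel gripper is mounted at the origin on the work surface. World frame = base frame: x ahead of the robot, y to its left, z up, the work surface at z = 0. Lengths are in m, angles in rad, forces in N, time in s.
With the tool pointing down it reaches from about 0.425 to 0.925 m from the base axis. Payload 6.8 kg.
Tool frame: the origin (TCP) lies between the finger pads; the fingertips stand 17 mm ahead of it and the grasp point (between the pads) lies 2 mm behind it; z points along the fingers, y is the direction in which the jaws open and shut (so a half turn about z gives the same grasp; the last joint's range is limited). The gripper opens to 85 mm and grips with 20 to 120 N. Pads are 22 mm wide; open, the fingers measure 114 mm over their backs; the gripper's body (76 mm by 85 mm) begins 54 mm behind the grasp point. The pads swing forward as they close: fully open they stand 13 mm farther back than shut.
Start: joints at [1.21, 0.477, 0.022, 1.555, -0.011, 1.109, -0.083], TCP at [0.169, -0.654, 0.248] pointing down, gripper open.
Joint ranges: [-2.96, 2.96], [-0.34, 2.1], [-1.41, 1.46], [0.24, 2.44], [-1.37, 4.51], [0.17, 1.92], [-2.96, 2.96]. Speed limits (rad/s): [2.39, 2.39, 3.14, 3.14, 3.14, 3.14, 3.14].

## Interface

Orientations are given as a unit quaternion [w, x, y, z].
In Python, from station import bot gives the robot as it stands. The module is installed in compiled form; this text tells all that it offers.
- The arm moves only by the tool carry_out, never from a script. Its argument "moves" is a list of rows, each a list of 3 entries, a list of its own where there are three numbers: the turn, a rotation vector about the tool's x, y, z in degrees, then the shift along the tool's x, y, z in cm, then the finger opening in cm, from 0 to 8.54. A call has 1 to 5 rows; each row is the pose to reach, as a shift and turn from the pose commanded when the call began, along the tool's axes at that moment; what a row does not reach only later rows make up. A row lasts 1/8 s, in which the tool goes at most 62.5 mm and 10.7 degrees, less where a joint would pass 70% of its speed; a pose out of reach is approached as far as the arm can. A call with a gripper value outside its range is refused whole. The fingers move at their own pace and stop on an object; "newtons" is the grip in N (left out, the last holds). Time passes only in rows, so rows that repeat a pose let the fingers close. It gives the time, the measured TCP pose, the force and the opening at its end, in the units of the state.
- bot.get_obs(): the state, without advancing time (a new reading comes with each control period).
- bot.read_camera(name): name is "scene" or "top" or "wrist"; returns the picture (480x640x3 uint8, red, green, blue); there is no depth.
- bot.camera_info(name): a dict with "vertical_fov" (degrees; the focal length in pixels is half the picture's height over the tangent of half this angle, whatever the lens; pixels are square), "cx", "cy" (the principal point, pixels), "position" and "attitude" of the camera in the world. Camera axes: x right, y up, looking along -z (the intrinsics and any distortion apply to the point x, -y, -z); pixel columns grow to the right and rows downward; lengths in m; the calibration is good to about 2 mm. A picture is of the moment at which its call begins: read the wrist's pose just before it. camera_info takes no time and is no camera call; for the wrist camera it gives the pose at the moment of the call.
- bot.hand_in(): hands the job in, once; it reports no verdict.
Trained networks look in the newest picture that a camera, given by its name, has taken for a name from the list of things; names that differ only in an ending like _2 or _b are one class to them, and where a whole thing is asked for, a point or a joint stands for the part that bears it (a point fixed in the world has none). Each returns a list of dicts, best first, with "score" (0 to 1); they miss things now and then, are a little off and sometimes report something else, mostly with a low value. They report only what shows in the picture. A call takes as long as a camera call.
- bot.silhouettes(label, camera): "region" (480x640 bool, what is visible of it) and "location" ([column, row] in pixels, amid what is visible of it).
The state is a dict: "t": time; "q": joint angles; "joint_vel": joint speeds; "joint_torque": joint torques, N m; "eef_pos": TCP position; "tool_rot": TCP orientation; "contact_force": force on the tool from outside, world axes, zero at the start; "torque": the same for the moment, N m; "gripper_width": opening from 0.0 (shut) to 1.0 (fully open).
Only numpy, scipy, OpenCV 4.12 (cv2) and the standard library are available. Lean on these libraries where they do the work, as an engineer would, in place of code of your own. Each camera call takes 0.05 s, during which the arm holds its last target. There are 200 camera calls.

## Working session

There is one attempt and no reset: what is moved stays moved. The work goes in short steps, Python scripts to look and compute and a tool call to move; the robot and the scene stay as the last step left them, time stands still between calls to the robot, and variables do not carry over. Pictures are saved under pics/ and viewed, about 8 in all and at most 12, crops included, and the job is handed in when it is done.

Besides the shell and the picture viewer there is one more tool, called after "Emit:" by a JSON object that holds its "method" and its "body", one argument or row to a line. carry_out: Moves the arm, as the interface text tells. Its arguments: {"type":"object","properties":{"moves":{"type":"array"},"newtons":{"type":"number"}},"required":["moves"]}

```bash
mkdir -p pics; python3 - <<'E'
from station import bot
import cv2,numpy as np
o=bot.get_obs();print({k:np.round(v,3).tolist() for k,v in o.items()})
ims=[]
for c in ["scene","top","wrist"]:
    i=bot.camera_info(c);print(c,i)
    im=bot.read_camera(c);cv2.imwrite(f"pics/{c}0.png",im[:,:,::-1])
E
```

```text
{'t': 0.0, 'q': [1.21, 0.478, 0.022, 1.556, -0.011, 1.109, -0.083], 'joint_vel': [0.0, 0.001, -0.001, -0.0, 0.001, 0.001, -0.0], 'joint_torque': [-0.0, -59.646, 1.608, -28.12, 0.012, 0.009, 0.0], 'eef_pos': [0.169, -0.653, 0.247], 'tool_rot': [-0.001, 0.992, 0.126, -0.0], 'contact_force': [0.574, -0.385, -0.563], 'torque': [-0.008, -0.041, -0.047], 'gripper_width': 0.995}
scene {'vertical_fov': 48.75419024424083, 'cx': 321.0408166193064, 'cy': 245.44575848912086, 'position': array([ 1.30673688, -0.25818994,  0.81010916]), 'attitude': array([0.75352334, 0.32012846, 0.22049803, 0.53018955])}
top {'vertical_fov': 48.58249656169182, 'cx': 312.84901039891935, 'cy': 243.44915366660365, 'position': array([0.42514718, 0.00795267, 1.24404299]), 'attitude': array([ 0.70714744,  0.05072889, -0.04936427, -0.70351421])}
wrist {'vertical_fov': 65.52137142328402, 'cx': 309.54563489611803, 'cy': 232.1180842993982, 'position': array([ 0.23827288, -0.63639852,  0.372671  ]), 'attitude': array([ 0.78265503, -0.11073928,  0.08673324, -0.60635407])}
```

View pics/top0.png

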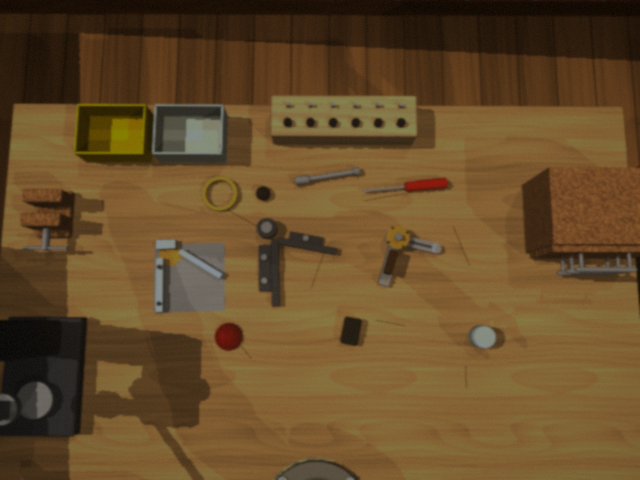

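View pics/scene0.png

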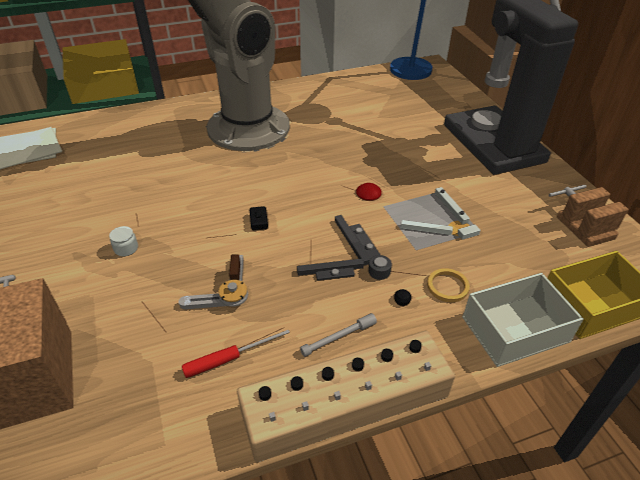

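```bash
cat > h.py <<'E'
from station import bot
import cv2,numpy as np
from scipy.spatial.transform import Rotation as R
def cam(c):
    i=bot.camera_info(c);q=i["attitude"];f=240/np.tan(np.radians(i["vertical_fov"]/2))
    return i["position"],R.from_quat([q[1],q[2],q[3],q[0]]).as_matrix(),f,i["cx"],i["cy"]
def ray(C,uv):
    p,M,f,cx,cy=C
    return p,M@np.array([(uv[0]-cx)/f,-(uv[1]-cy)/f,-1.])
def atz(C,uv,z):
    p,d=ray(C,uv);return p+d*(z-p[2])/d[2]
def proj(C,X):
    p,M,f,cx,cy=C;v=M.T@(np.array(X)-p);return np.array([cx+f*v[0]/-v[2],cy-f*v[1]/-v[2]])
def meet(rs):
    A=np.zeros((3,3));b=np.zeros(3)
    for p,d in rs:
        d=d/np.linalg.norm(d);P=np.eye(3)-np.outer(d,d);A+=P;b+=P@p
    return np.linalg.solve(A,b)
E
python3 - <<'E'
from h import *
T,S=cam("top"),cam("scene")
print("tcp in top",proj(T,[.169,-.654,.248]),"base",proj(T,[0,0,0]),proj(S,[0,0,0]))
for n in ["gauge_grip","lock_top","blade_mid","bracket","web","leaf","lamp_ring","lens","socket_wrench","switch_cover","driver","tin","knob_spare"]:
    r=[]
    for c,C in(("top",T),("scene",S)):
        d=bot.silhouettes(n,c)
        if d: r.append((np.round(d[0]["location"]),round(d[0]["score"],2),np.round(atz(C,d[0]["location"],.015),3)))
    print(n,r)
# hand-picked, lock top triangulation: top(398,238), scene(232,286)
print("lock",meet([ray(T,(398,237)),ray(S,(232,285))]))
E
```

```text
tcp in top [684.11681314 466.34080312] base [316.32491834 514.23837808] [247.92845157 126.15219826]
gauge_grip [(array([397., 243.]), 0.85, array([ 0.603, -0.185,  0.015])), (array([230., 293.]), 0.94, array([ 0.609, -0.189,  0.015]))]
lock_top [(array([396., 236.]), 0.85, array([ 0.619, -0.183,  0.015])), (array([234., 291.]), 0.59, array([ 0.604, -0.181,  0.015]))]
blade_mid [(array([424., 247.]), 0.95, array([ 0.593, -0.249,  0.015])), (array([209., 302.]), 0.69, array([ 0.615, -0.233,  0.015]))]
bracket [(array([269., 263.]), 0.67, array([0.553, 0.113, 0.015])), (array([365., 249.]), 0.97, array([0.582, 0.111, 0.015]))]
web [(array([304., 242.]), 0.78, array([0.604, 0.032, 0.015])), (array([330., 268.]), 0.74, array([0.612, 0.02 , 0.015]))]
leaf [(array([178., 257.]), 0.58, array([0.567, 0.324, 0.015])), (array([437., 226.]), 0.59, array([0.568, 0.291, 0.015]))]
lamp_ring [(array([213., 203.]), 0.59, array([0.695, 0.246, 0.015])), (array([449., 295.]), 0.88, array([0.757, 0.215, 0.015]))]
lens [(array([227., 335.]), 0.57, array([0.389, 0.206, 0.015])), (array([367., 192.]), 0.61, array([0.405, 0.192, 0.015]))]
socket_wrench [(array([322., 180.]), 0.75, array([ 0.754, -0.009,  0.015])), (array([344., 332.]), 0.73, array([ 0.769, -0.013,  0.015]))]
switch_cover [(array([356., 335.]), 0.92, array([ 0.39 , -0.088,  0.015])), (array([260., 218.]), 0.97, array([ 0.409, -0.075,  0.015]))]
driver [(array([419., 185.]), 0.63, array([ 0.742, -0.239,  0.015])), (array([214., 360.]), 0.71, array([ 0.749, -0.25 ,  0.015]))]
tin [(array([483., 335.]), 0.6, array([ 0.391, -0.379,  0.015])), (array([124., 242.]), 0.97, array([ 0.39 , -0.371,  0.015]))]
knob_spare [(array([260., 193.]), 0.49, array([0.721, 0.137, 0.015])), (array([404., 300.]), 0.62, array([0.738, 0.126, 0.015]))]
lock [ 0.61253571 -0.18369696  0.04186008]
```

```bash
cat >> h.py <<'E'
def tool():
    o=bot.get_obs();q=o["tool_rot"];return np.array(o["eef_pos"]),R.from_quat([q[1],q[2],q[3],q[0]])
def plan(pos,yaw,n=None):
    """shift (cm) and turn (deg) in tool axes to reach world pos, tool down with tool x at world yaw (rad)"""
    p,r=tool();g=R.from_euler("z",yaw)*R.from_euler("x",np.pi)
    return np.round(np.degrees((r.inv()*g).as_rotvec()),2),np.round(r.inv().apply(np.array(pos)-p)*100,3)
E
python3 - <<'E'
from h import *
print(plan([.55,-.2,.25],np.radians(-15)))
p,r=tool();P,M,*_=cam("wrist");print(r.inv().apply(P-p),r.inv().apply(M@[0,0,-1]),r.inv().apply(M@[1,0,0]))
E
```

```text
(array([ 0.  ,  0.  , 29.48]), array([ 48.25 , -34.382,  -0.169]))
[ 0.07153745  0.00106847 -0.125236  ] [-2.78375656e-01  5.69679501e-06  9.60472277e-01] [-5.23263973e-04  9.99999851e-01 -1.57589917e-04]
```

Emit:
{"method": "carry_out", "body": {
  "moves": [
    [[0, 0, 3], [4.8, -3.4, 0], 8.5],
    [[0, 0, 6], [9.6, -6.8, 0], 8.5],
    [[0, 0, 9], [14.4, -10.3, 0], 8.5],
    [[0, 0, 12], [19.2, -13.7, 0], 8.5],
    [[0, 0, 15], [24.0, -17.2, 0], 8.5]
  ]
}}

```text
t: 2.08
eef_pos: [0.3593, -0.4255, 0.2486]
tool_rot: [0.0, 1.0, -0.005, 0.0]
contact_force: [0.9, -1.4, -0.6]
gripper_width: 0.994
```

```bash
python3 - <<'E'
from h import *
print(tool()[0],np.round(bot.get_obs()["q"],2),plan([.55,-.2,.25],np.radians(-15)))
E
```

```text
[ 0.35931892 -0.42553927  0.24859421] [ 0.79  0.28 -0.04  1.84  0.01  1.02 -0.84] (array([ 0.03, -0.04, 14.38]), array([ 18.822, -22.76 ,  -0.142]))
```

Emit:
{"method": "carry_out", "body": {
  "moves": [
    [[0, 0, 3], [3.8, -4.5, 0], 8.5],
    [[0, 0, 6], [7.5, -9.1, 0], 8.5],
    [[0, 0, 9], [11.3, -13.6, 0], 8.5],
    [[0, 0, 12], [15.0, -18.2, 0], 8.5],
    [[0, 0, 14.4], [18.8, -22.8, 0], 8.5]
  ]
}}

```text
t: 2.7
eef_pos: [0.5493, -0.1993, 0.2486]
tool_rot: [0.0, 0.991, -0.131, 0.0]
contact_force: [0.1, -0.5, 0.4]
gripper_width: 0.996
```

Emit:
{"method": "carry_out", "body": {
  "moves": [
    [[0, 0, 0], [0, 0, 0], 5.0],
    [[0, 0, 0], [0, 0, 0], 5.0]
  ]
}}

```text
t: 2.95
eef_pos: [0.548, -0.201, 0.2482]
tool_rot: [0.0, 0.992, -0.13, -0.0]
contact_force: [-0.6, -0.1, -0.4]
gripper_width: 0.601
```

```bash
python3 - <<'E'
from h import *
C=cam("wrist");im=bot.read_camera("wrist");cv2.imwrite("pics/w1.png",im[:,:,::-1]);print(tool()[0],np.degrees(tool()[1].as_euler("xyz")),bot.get_obs()["contact_force"])
import pickle;pickle.dump(C,open("C1.p","wb"))
E
```

```text
[ 0.5475263  -0.20193181  0.24819878] [ 1.79953646e+02  2.47597619e-02 -1.49945727e+01] [ 0.07632953  0.58634639 -0.56372956]
```

View pics/w1.png

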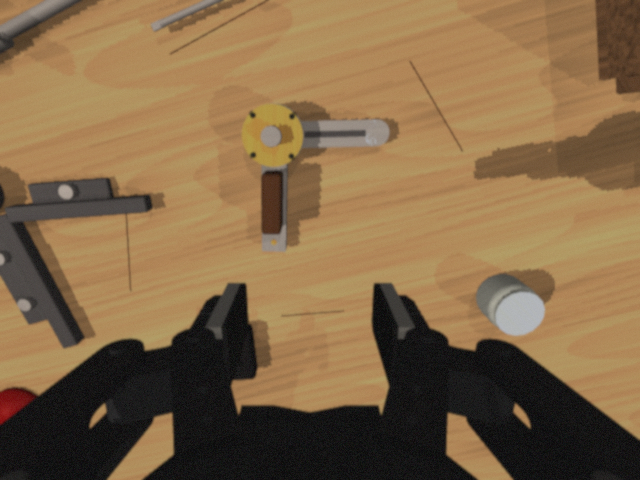

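```bash
python3 - <<'E'
from h import *
C=cam("wrist");T=cam("top");S=cam("scene")
l=atz(C,(271,136),.048);g=atz(C,(272,203),.046);e=atz(C,(274,249),.016);b=atz(C,(374,133),.015);f=lambda v:np.degrees(np.arctan2(v[1],v[0]))
print(l,g,e,b);print(f(l-g),f(l-e),f(l-b),np.linalg.norm((l-g)[:2]),np.linalg.norm((l-b)[:2]))
print("tri lock",meet([ray(C,(271,136)),ray(S,(232,286)),ray(T,(398,238))]))
yaw=np.radians(f(l-e));print(plan([*(g[:2]),.12],yaw))
E
```

```text
[ 0.61580527 -0.18722068  0.048     ] [ 0.55996202 -0.17122102  0.046     ] [ 0.50881882 -0.15504586  0.016     ] [ 0.5934696  -0.27698747  0.015     ]
-15.987557278834105 -16.737998144982754 76.02746948853556 0.058090078829203876 0.09250382555198011
tri lock [ 0.61301727 -0.18482822  0.03840932]
(array([0.05, 0.02, 1.74]), array([ 0.412, -3.299, 12.817]))
```

Emit:
{"method": "carry_out", "body": {
  "moves": [
    [[0, 0, 1.5], [0.3, -3.3, 5], 5.0],
    [[0, 0, 1.5], [0.3, -3.3, 11], 5.0],
    [[0, 0, 1.5], [0.3, -3.3, 16.5], 5.0],
    [[0, 0, 1.5], [0.3, -3.3, 20.0], 5.0],
    [[0, 0, 1.5], [0.3, -3.3, 20.8], 5.0]
  ]
}}

```text
t: 3.62
eef_pos: [0.5572, -0.1711, 0.0382]
tool_rot: [0.0, 0.99, -0.144, -0.002]
contact_force: [0.1, -0.7, 1.1]
gripper_width: 0.584
```

Emit:
{"method": "carry_out", "body": {
  "moves": [
    [[0, 0, 0], [0, 0, 0], 1.0],
    [[0, 0, 0], [0, 0, 0], 1.0],
    [[0, 0, 0], [0, 0, 0], 1.0],
    [[0, 0, 0], [0, 0, 0], 1.0]
  ],
  "newtons": 90
}}

```text
t: 4.12
eef_pos: [0.5609, -0.1702, 0.0422]
tool_rot: [0.0, 0.99, -0.143, 0.002]
contact_force: [-1.4, 0.9, 6.9]
gripper_width: 0.187
```

```bash
python3 - <<'E'
from h import *
o=bot.get_obs();print(o["gripper_width"]*85.4,o["eef_pos"],o["contact_force"])
# bracket in w1 image with pose C1: inner wall (stock side) top edge, web working edge
import pickle;C=pickle.load(open("C1.p","rb"))
a=atz(C,(24,219),.016);b=atz(C,(82,336),.016);c=atz(C,(150,209),.016);d=atz(C,(10,221),.016);f=lambda v:np.degrees(np.arctan2(v[1],v[0]))
print(a,b,c,d,f(a-b),f(d-c))
E
```

```text
15.964158976696394 [ 0.56092139 -0.17022037  0.04222451] [-1.38343268  0.89619969  6.93032045]
[0.60281802 0.0755566  0.016     ] [0.46731805 0.07542827 0.016     ] [ 0.58023362 -0.04842258  0.016     ] [0.60452447 0.089878   0.016     ] 0.054263993340022534 80.03828388037498
```

Emit:
{"method": "carry_out", "body": {
  "moves": [
    [[0, 0, 0], [0, 0, -4], 1.0],
    [[0, 0, 0], [0, 0, -8], 1.0],
    [[0, 0, -6], [-4.7, -3.8, -8.6], 1.0],
    [[0, 0, -12], [-9.4, -7.6, -8.6], 1.0],
    [[0, 0, -16.5], [-14, -11.5, -8.6], 1.0]
  ]
}}

```text
t: 4.75
eef_pos: [0.4563, -0.0185, 0.1267]
tool_rot: [0.0, 1.0, 0.002, 0.0]
contact_force: [1.4, 1.6, -4.2]
gripper_width: 0.186
```

Emit:
{"method": "carry_out", "body": {
  "moves": [
    [[0, 0, 0], [0, 0, 0], 1.0],
    [[0, 0, 0], [0, 0, 0], 1.0]
  ]
}}

```text
t: 5.0
eef_pos: [0.458, -0.02, 0.1267]
tool_rot: [0.0, 1.0, 0.001, 0.0]
contact_force: [1.0, -0.3, -5.2]
gripper_width: 0.192
```

```bash
python3 - <<'E'
from h import *
C=cam("wrist");im=bot.read_camera("wrist");cv2.imwrite("pics/w2.png",cv2.resize(im[:,:,::-1],(800,600)));print(tool()[0],np.degrees(tool()[1].as_euler("xyz")),bot.get_obs()["contact_force"],bot.get_obs()["torque"])
import pickle;pickle.dump(C,open("C2.p","wb"))
E
```

```text
[ 0.45837673 -0.02052158  0.12661046] [ 1.79972614e+02 -4.95714063e-02  1.07191511e-02] [ 1.16933786 -1.07124441 -3.98337049] [-0.01503657  0.01017466 -0.00649337]
```

View pics/w2.png

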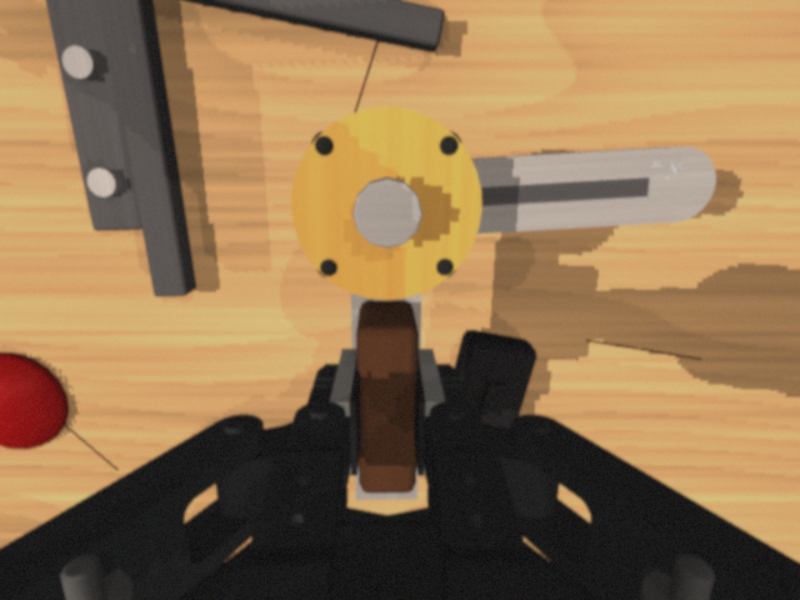

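Emit:
{"method": "carry_out", "body": {
  "moves": [
    [[0, 0, 0], [0, 0, -5], 1.0],
    [[0, 0, 0], [0, 0.0, -10], 1.0],
    [[0, 0, 0], [0, 0.0, -12], 1.0],
    [[0, 0, 0], [0, 0.0, -12], 1.0],
    [[0, 0, 0], [0, 0.0, -12], 1.0]
  ]
}}

```text
t: 5.68
eef_pos: [0.4572, -0.0205, 0.2451]
tool_rot: [0.0, 1.0, 0.0, -0.001]
contact_force: [0.1, 0.0, -5.0]
gripper_width: 0.19
```

```bash
python3 - <<'E'
from h import *
C=cam("wrist");im=bot.read_camera("wrist")[:,:,::-1];cv2.imwrite("pics/w3.png",im);print(tool()[0],np.degrees(tool()[1].as_euler("xyz")))
import pickle;pickle.dump(C,open("C3.p","wb"))
print(proj(C,[.6,.0755,.016]),proj(C,[.467,.0755,.016]),proj(C,[.58,-.048,.016]))
g=cv2.convertScaleAbs(cv2.resize(im[0:200,60:326],(798,600),interpolation=cv2.INTER_CUBIC),alpha=1.6);cv2.imwrite("pics/w3c.png",g)
C2=pickle.load(open("C2.p","rb"));print("pivot rel tcp",atz(C2,(309.6,169.6),.1266+.0058)-[.4584,-.0205,.1266])
E
```

```text
[ 0.45701099 -0.02025617  0.24478248] [-1.79999935e+02  1.60899864e-01  2.78195269e-02]
[196.65830513  37.32647555] [208.50587604 190.87754017] [340.03125784  62.58992262]
pivot rel tcp [ 0.05739706 -0.00024848  0.0058    ]
```

View pics/w3c.png

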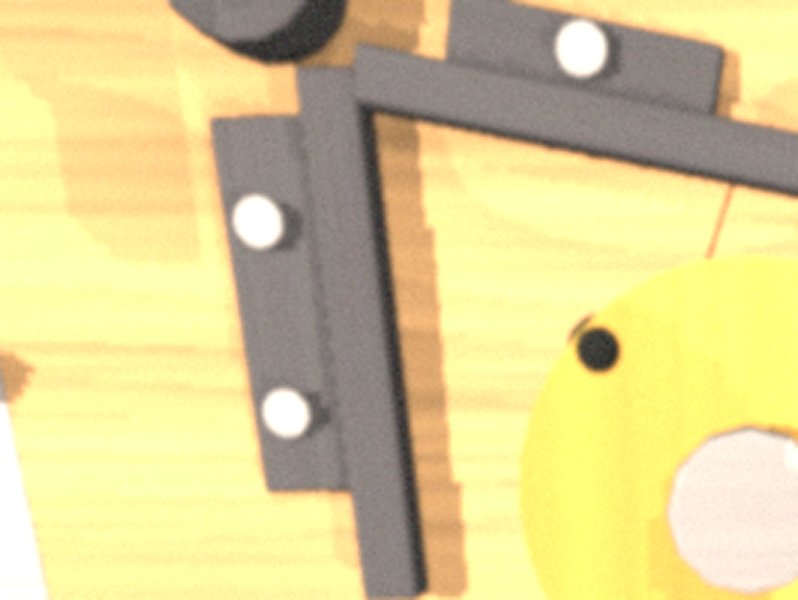

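```bash
python3 - <<'E'
from h import *
import pickle
C=pickle.load(open("C3.p","rb"));P=lambda u,v:atz(C,(60+u/3,v/3),.016)[:2]
a,b,c,d=P(360,107),P(415,593),P(372,104),P(798,185)
print(a,b,c,d);f=lambda v:np.degrees(np.arctan2(v[1],v[0]));yw=f(a-b);ye=f(c-d);print(yw,ye,"angle",np.radians(ye-yw))
# seat: offset 12mm from both lines
n1=np.array([-np.sin(np.radians(yw)),np.cos(np.radians(yw))]);n2=np.array([np.sin(np.radians(ye)),-np.cos(np.radians(ye))])
s=np.linalg.solve([n1,n2],[n1@a-.012,n2@d-.012]);print("seat",s, proj(cam("top"),[*s,0]))
E
```

```text
[0.60129289 0.08967107] [0.46040551 0.08580282] [0.60206474 0.08616856] [ 0.58074687 -0.03573798]
1.5727356440491906 80.08095072472703 angle 1.370226843021694
seat [0.58833367 0.07731074] [284.64347336 249.28325576]
```

```bash
python3 - <<'E'
from h import *
import pickle
from scipy.optimize import least_squares
C1=pickle.load(open("C1.p","rb"));C3=pickle.load(open("C3.p","rb"))
def P(C,uv,z,k):
    p,M,f,cx,cy=C;x=np.array([(uv[0]-cx)/f,(uv[1]-cy)/f]);x=x*(1+k*(x@x));d=M@[x[0],-x[1],-1.];return (p+d*(z-p[2])/d[2])[:2]
c=lambda u,v:(60+u/3,v/3)
N=np.linalg.norm
def vals(k):
    k=k[0]
    e1,i1=P(C1,(82,336),.016,k),P(C1,(22,219),.016,k)
    e3,i3=P(C3,c(417,593),.016,k),P(C3,c(362,106),.016,k)
    l,s=P(C1,(271,136),.048,k),P(C1,(274,249),.016,k)
    return e1,i1,e3,i3,l,s
def res(k):
    e1,i1,e3,i3,l,s=vals(k);return 1e3*np.r_[e1-e3,i1-i3,N(e3-i3)-.1446,N(l-s)-.114]
for k in [0,.05,.1,.15,.2,.3]: print(k,np.round(res([k]),1))
r=least_squares(res,[0.]);print(r.x,np.round(res(r.x),1));print(vals(r.x))
E
python3 - <<'E'
import cv2
im=cv2.imread("pics/top0.png")[220:320,140:345]
cv2.imwrite("pics/topc.png",cv2.convertScaleAbs(cv2.resize(im,None,fx=3.9,fy=3.9,interpolation=cv2.INTER_CUBIC),alpha=1.8))
E
```

```text
0 [  6.9  -9.7   1.8 -11.6  -3.4  -2.3]
0.05 [ 5.5 -3.6  1.3 -5.5 -0.5 -2. ]
0.1 [ 4.1  2.5  0.8  0.6  2.4 -1.7]
0.15 [ 2.7  8.6  0.4  6.7  5.3 -1.4]
0.2 [ 1.3 14.8 -0.1 12.8  8.2 -1. ]
0.3 [-1.5 27.2 -0.9 25.  13.9 -0.4]
[0.08892098] [ 4.4  1.1  0.9 -0.8  1.8 -1.7]
(array([0.46514167, 0.08716659]), array([0.60783993, 0.09165631]), array([0.46069407, 0.08604892]), array([0.60691203, 0.09244123]), array([ 0.61685935, -0.18605844]), array([ 0.50924091, -0.15409971]))
```

View pics/topc.png

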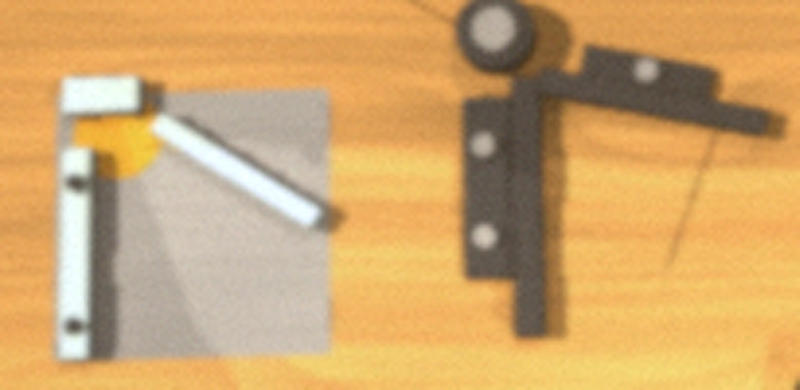

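```bash
cat >> h.py <<'E'
KW=.085
def und(C,uv,z,k=KW):
    p,M,f,cx,cy=C;x=np.array([(uv[0]-cx)/f,(uv[1]-cy)/f]);x=x*(1+k*(x@x));d=M@[x[0],-x[1],-1.];return p+d*(z-p[2])/d[2]
E
python3 - <<'E'
from h import *
T=cam("top");t=lambda u,v:(140+u/3.9,220+v/3.9)
f=lambda v:round(np.degrees(np.arctan2(v[1],v[0])),2)
for k in(0,.08):
    P=lambda u,v:und(T,t(u,v),.016,k)[:2]
    b0,b1=P(543,335),P(541,108);w0,w1=P(768,133),P(545,93);s0,s1=P(90,357),P(94,150);e0,e1=P(66,113),P(138,111);l0,l1=P(308,227),P(155,130)
    print(k,"wall",b0,b1,f(b1-b0),"web",w0,w1,f(w1-w0));print("fence",s0,s1,f(s1-s0),"end",e0,e1,f(e0-e1)-90,"leaf",l0,l1,f(l1-l0))
E
```

```text
0 wall [0.45516375 0.08716873] [0.58990401 0.090276  ] 1.32 web [ 0.57554509 -0.04533483] [0.59896821 0.0880129 ] 80.04
fence [0.44092931 0.35322677] [0.56330239 0.35635518] 1.46 end [0.58545566 0.37408942] [0.58687851 0.33109992] 1.9000000000000057 leaf [0.51803581 0.22738819] [0.57549346 0.32047239] 58.31
0.08 wall [0.45496061 0.08727563] [0.58990054 0.09030257] 1.29 web [ 0.57554025 -0.0453458 ] [0.5989678  0.08803685] 80.04
fence [0.43973043 0.35580289] [0.56306933 0.35853249] 1.27 end [0.58535358 0.37658896] [0.58680677 0.33281301] 1.9000000000000057 leaf [0.51780471 0.22799671] [0.57536875 0.32202969] 58.53
```

Emit:
{"method": "carry_out", "body": {
  "moves": [
    [[0, 0, -1.5], [2, -5, 3], 1.0],
    [[0, 0, -1.5], [2.9, -9.3, 7], 1.0],
    [[0, 0, -1.5], [2.9, -9.3, 13], 1.0],
    [[0, 0, -1.5], [2.9, -9.3, 18.5], 1.0],
    [[0, 0, -1.5], [2.9, -9.3, 18.5], 1.0]
  ]
}}

```text
t: 6.35
eef_pos: [0.4823, 0.0724, 0.0568]
tool_rot: [0.001, 1.0, 0.014, -0.006]
contact_force: [0.1, -0.7, -4.5]
gripper_width: 0.188
```

```bash
python3 - <<'E'
from h import *
print(plan([.486,.0725,.0422],np.radians(1.5)),bot.get_obs()["contact_force"],bot.get_obs()["eef_pos"])
E
```

```text
(array([0.11, 0.67, 0.12]), array([ 0.392, -0.002,  1.457])) [ 0.09261452 -0.70905907 -4.47833323] [0.48225595 0.07240198 0.05681984]
```

Emit:
{"method": "carry_out", "body": {
  "moves": [
    [[0, 0, 0], [0, 0, 0.8], 1.0],
    [[0, 0, 0], [0, 0, 1.3], 1.0],
    [[0, 0, 0], [0, 0, 1.5], 1.0],
    [[0, 0, 0], [0, 0, 1.5], 1.0],
    [[0, 0, 0], [0, 0, 1.5], 1.0]
  ]
}}

```text
t: 6.98
eef_pos: [0.487, 0.0733, 0.0468]
tool_rot: [-0.0, 1.0, 0.014, 0.0]
contact_force: [0.6, 0.1, -5.4]
gripper_width: 0.192
```

```bash
python3 - <<'E'
from h import *
print(plan([.486,.0725,.0422],np.radians(1.5)),bot.get_obs()["contact_force"],bot.get_obs()["eef_pos"])
C=cam("wrist");im=bot.read_camera("wrist")[:,:,::-1];cv2.imwrite("pics/w4.png",im)
E
```

```text
(array([-0.  , -0.06,  0.08]), array([-0.106,  0.081,  0.461])) [ 0.56623516  0.14522984 -5.41378338] [0.48703557 0.07333968 0.04680986]
```

View pics/w4.png

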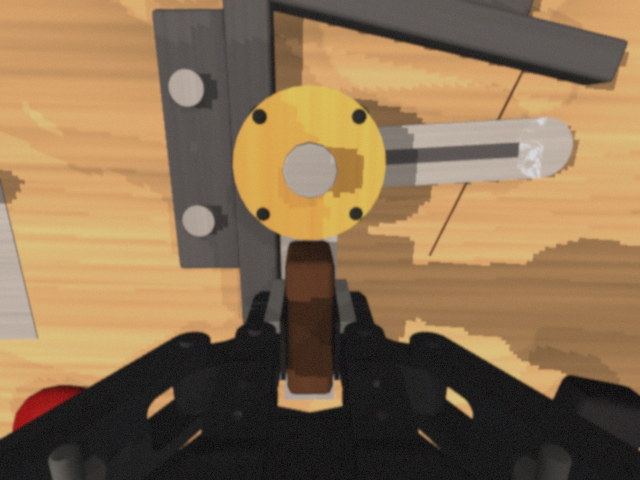

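Emit:
{"method": "carry_out", "body": {
  "moves": [
    [[0, 0, 0], [0, 0.2, 0], 1.0],
    [[0, 0, 0], [0, 0.25, 0.2], 1.0],
    [[0, 0, 0], [0, 0.25, 0.4], 1.0],
    [[0, 0, 0], [0, 0.25, 0.45], 1.0],
    [[0, 0, 0], [0, 0.25, 0.45], 1.0]
  ]
}}

```text
t: 7.65
eef_pos: [0.4868, 0.0708, 0.0422]
tool_rot: [0.0, 1.0, 0.014, -0.0]
contact_force: [-1.9, -0.9, 5.0]
gripper_width: 0.186
```

Emit:
{"method": "carry_out", "body": {
  "moves": [
    [[0, 0, 0], [0, 0, -0.04], 1.0],
    [[0, 0, 0], [0, 0, -0.04], 1.0]
  ]
}}

```text
t: 7.9
eef_pos: [0.4869, 0.0708, 0.0423]
tool_rot: [0.0, 1.0, 0.014, 0.0]
contact_force: [-2.1, -1.2, 1.2]
gripper_width: 0.19
```

Emit:
{"method": "carry_out", "body": {
  "moves": [
    [[0, 0, 0], [0, -0.1, 0], 1.0],
    [[0, 0, 0], [0, -0.2, 0], 1.0],
    [[0, 0, 0], [0, -0.2, 0], 1.0]
  ]
}}

```text
t: 8.28
eef_pos: [0.4871, 0.073, 0.0423]
tool_rot: [-0.0, 1.0, 0.014, 0.0]
contact_force: [0.3, -1.5, -0.2]
gripper_width: 0.191
```

Emit:
{"method": "carry_out", "body": {
  "moves": [
    [[0, 0, 0], [0, -0.1, 0], 1.0],
    [[0, 0, 0], [0, -0.1, 0], 1.0]
  ]
}}

```text
t: 8.52
eef_pos: [0.4869, 0.074, 0.0423]
tool_rot: [-0.0, 1.0, 0.014, 0.0]
contact_force: [0.2, -1.1, 0.7]
gripper_width: 0.189
```

Emit:
{"method": "carry_out", "body": {
  "moves": [
    [[0, 0, 0], [0, -0.1, 0], 1.0],
    [[0, 0, 0], [0, -0.1, 0], 1.0]
  ]
}}

```text
t: 8.78
eef_pos: [0.4867, 0.0748, 0.0422]
tool_rot: [0.0, 1.0, 0.014, 0.0]
contact_force: [-0.1, -2.2, 0.4]
gripper_width: 0.19
```

Emit:
{"method": "carry_out", "body": {
  "moves": [
    [[0, 0, 0], [0, -0.06, 0], 1.0],
    [[0, 0, 0], [0, -0.06, 0], 1.0]
  ]
}}

```text
t: 9.02
eef_pos: [0.4868, 0.0748, 0.0422]
tool_rot: [0.0, 1.0, 0.014, 0.0]
contact_force: [0.4, -4.5, 0.1]
gripper_width: 0.191
```

Emit:
{"method": "carry_out", "body": {
  "moves": [
    [[0, 0, 0], [0.6, 0, 0], 1.0],
    [[0, 0, 0], [1.2, 0, 0], 1.0],
    [[0, 0, 0], [1.8, 0, 0], 1.0],
    [[0, 0, 0], [2.4, 0, 0], 1.0],
    [[0, 0, 0], [2.4, 0, 0], 1.0]
  ]
}}

```text
t: 9.65
eef_pos: [0.5096, 0.0757, 0.0422]
tool_rot: [0.001, 1.0, 0.014, -0.001]
contact_force: [-2.7, -4.0, 6.9]
gripper_width: 0.186
```

```bash
python3 - <<'E'
from h import *
o=bot.get_obs();print(o["contact_force"],o["torque"],tool()[1].as_euler("xyz",degrees=True))
E
```

```text
[-2.67819815 -3.96772667  6.90491034] [-0.96381305  0.51889406  0.15724425] [1.79935610e+02 1.35041392e-01 1.60382876e+00]
```

Emit:
{"method": "carry_out", "body": {
  "moves": [
    [[0, 0, 0], [0.5, 0, -0.05], 1.0],
    [[0, 0, 0], [1.0, 0, -0.05], 1.0],
    [[0, 0, 0], [1.5, 0, -0.05], 1.0],
    [[0, 0, 0], [1.5, 0, -0.05], 1.0]
  ]
}}

```text
t: 10.15
eef_pos: [0.5246, 0.0761, 0.0423]
tool_rot: [0.0, 1.0, 0.014, -0.001]
contact_force: [-3.1, -3.0, 2.6]
gripper_width: 0.186
```

Emit:
{"method": "carry_out", "body": {
  "moves": [
    [[0, 0, 0], [0.2, 0, 0], 1.0],
    [[0, 0, 0], [0.2, 0, 0], 1.0]
  ]
}}

```text
t: 10.4
eef_pos: [0.5265, 0.0762, 0.0423]
tool_rot: [0.0, 1.0, 0.014, -0.001]
contact_force: [-3.9, -3.7, 2.5]
gripper_width: 0.187
```

Emit:
{"method": "carry_out", "body": {
  "moves": [
    [[0, 0, 0], [0.2, 0, 0], 1.0],
    [[0, 0, 0], [0.2, 0, 0], 1.0]
  ]
}}

```text
t: 10.65
eef_pos: [0.5288, 0.0762, 0.0423]
tool_rot: [0.0, 1.0, 0.014, -0.001]
contact_force: [-2.8, -4.4, 1.5]
gripper_width: 0.186
```

Emit:
{"method": "carry_out", "body": {
  "moves": [
    [[0, 0, 0], [0.15, 0, 0], 1.0],
    [[0, 0, 0], [0.15, 0, 0], 1.0]
  ]
}}

```text
t: 10.9
eef_pos: [0.5305, 0.0763, 0.0424]
tool_rot: [0.0, 1.0, 0.014, -0.001]
contact_force: [-3.1, -3.9, 0.4]
gripper_width: 0.187
```

```bash
python3 - <<'E'
from h import *
o=bot.get_obs();print(o["contact_force"],o["torque"],tool()[1].as_euler("xyz",degrees=True))
C=cam("wrist");im=bot.read_camera("wrist")[:,:,::-1];cv2.imwrite("pics/w5.png",im)
E
```

```text
[-3.10737612 -3.9377156   0.37547654] [-0.97035119  0.55708579  0.15830894] [1.79970609e+02 7.10219135e-02 1.58373756e+00]
```

View pics/w5.png

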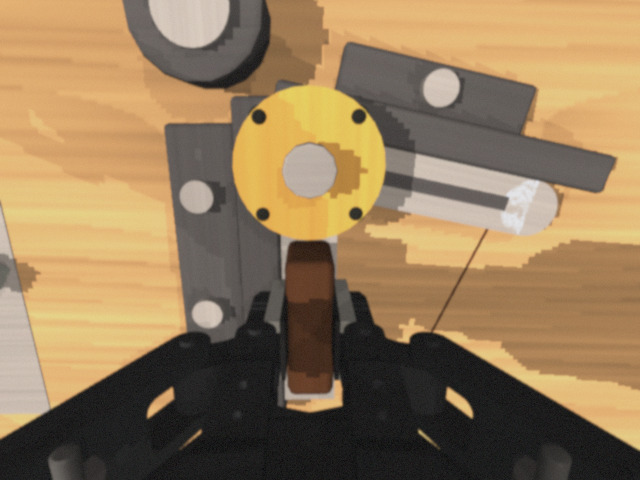

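Emit:
{"method": "carry_out", "body": {
  "moves": [
    [[0, 0, 0], [0.1, 0, 0], 1.0],
    [[0, 0, 0], [0.1, 0, 0], 1.0]
  ]
}}

```text
t: 11.2
eef_pos: [0.5308, 0.0764, 0.0423]
tool_rot: [0.0, 1.0, 0.014, -0.001]
contact_force: [-5.2, -4.8, 2.1]
gripper_width: 0.189
```

Emit:
{"method": "carry_out", "body": {
  "moves": [
    [[0, 0, 0], [0.08, 0, 0], 1.0],
    [[0, 0, 0], [0.08, 0, 0], 1.0]
  ]
}}

```text
t: 11.45
eef_pos: [0.5309, 0.0763, 0.0423]
tool_rot: [0.001, 1.0, 0.014, -0.002]
contact_force: [-8.0, -3.6, 5.2]
gripper_width: 0.189
```

Emit:
{"method": "carry_out", "body": {
  "moves": [
    [[0, 0, 0], [0.05, 0, 0], 1.0],
    [[0, 0, 0], [0.05, 0, 0], 1.0]
  ]
}}

```text
t: 11.7
eef_pos: [0.5309, 0.0763, 0.0423]
tool_rot: [0.001, 1.0, 0.014, -0.002]
contact_force: [-9.7, -3.5, 6.1]
gripper_width: 0.195
```

Emit:
{"method": "carry_out", "body": {
  "moves": [
    [[0, 0, 0], [0.06, -0.02, 0], 1.0],
    [[0, 0, 0], [0.06, -0.02, 0], 1.0],
    [[0, 0, 0], [0.06, -0.02, 0], 1.0]
  ]
}}

```text
t: 12.08
eef_pos: [0.5309, 0.0764, 0.0423]
tool_rot: [0.001, 1.0, 0.014, -0.003]
contact_force: [-11.4, -3.7, 7.4]
gripper_width: 0.188
```

```bash
python3 - <<'E'
from h import *
o=bot.get_obs();print(o["contact_force"],o["torque"],o["eef_pos"],tool()[1].as_euler("xyz",degrees=True))
im=bot.read_camera("wrist")[:,:,::-1];cv2.imwrite("pics/w6.png",im)
cv2.imwrite("pics/w6c.png",cv2.resize(im[70:270,220:620],(800,400),interpolation=cv2.INTER_CUBIC))
E
```

```text
[-11.37655402  -3.72332876   7.43399487] [-1.08774628  1.98170149  0.11013829] [0.53089806 0.07635491 0.04229624] [179.89963863   0.33087092   1.60156428]
```

View pics/w6c.png

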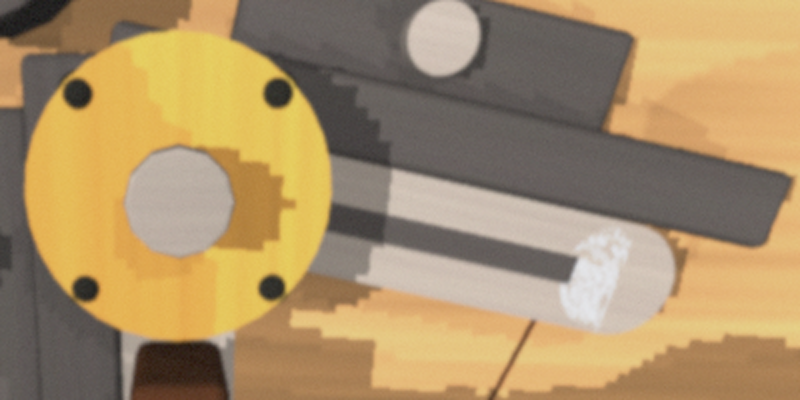

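Emit:
{"method": "carry_out", "body": {
  "moves": [
    [[0, 0, 0], [-0.06, 0.02, -0.03], 1.0],
    [[0, 0, 0], [-0.06, 0.02, -0.03], 1.0]
  ]
}}

```text
t: 12.38
eef_pos: [0.5309, 0.0763, 0.0424]
tool_rot: [0.001, 1.0, 0.014, -0.002]
contact_force: [-8.0, -4.5, 3.9]
gripper_width: 0.188
```

Emit:
{"method": "carry_out", "body": {
  "moves": [
    [[0, 0, 0], [0, 0, 0], 1.6],
    [[0, 0, 0], [0, 0, 0], 2.0],
    [[0, 0, 0], [0, 0, 0], 3.0],
    [[0, 0, 0], [0, 0, 0], 4.5],
    [[0, 0, 0], [0, 0, 0], 4.5]
  ]
}}

```text
t: 13.0
eef_pos: [0.5339, 0.077, 0.0432]
tool_rot: [-0.0, 1.0, 0.014, 0.0]
contact_force: [0.6, 0.3, -0.2]
gripper_width: 0.525
```

Emit:
{"method": "carry_out", "body": {
  "moves": [
    [[0, 0, 0], [0, 0, -4.5], 4.5],
    [[0, 0, 0], [0, 0, -7], 2],
    [[0, 0, 0], [2.8, 0, -7], 0],
    [[0, 0, 0], [5.6, 0.06, -7], 0],
    [[0, 0, 0], [5.6, 0.06, -7], 0]
  ],
  "newtons": 60
}}

```text
t: 13.62
eef_pos: [0.5914, 0.0777, 0.1132]
tool_rot: [-0.0, 1.0, 0.013, 0.001]
contact_force: [-0.3, 0.1, -0.7]
gripper_width: -0.002
```

Emit:
{"method": "carry_out", "body": {
  "moves": [
    [[0, 0, 0], [0, 0, 1.5], 0],
    [[0, 0, 0], [0, 0, 3], 0],
    [[0, 0, 0], [0, 0, 3], 0]
  ]
}}

```text
t: 14.0
eef_pos: [0.5874, 0.0774, 0.0809]
tool_rot: [0.0, 1.0, 0.014, -0.002]
contact_force: [-0.2, -1.3, -0.1]
gripper_width: 0.0
```

```bash
python3 - <<'E'
from h import *
o=bot.get_obs();print(o["contact_force"],o["eef_pos"],o["gripper_width"])
C=cam("wrist");im=bot.read_camera("wrist")[:,:,::-1];cv2.imwrite("pics/w7.png",im)
E
```

```text
[-0.17275737 -1.25296656 -0.13479951] [0.58741989 0.0773847  0.08091105] 0.00021608442490218834
```

View pics/w7.png

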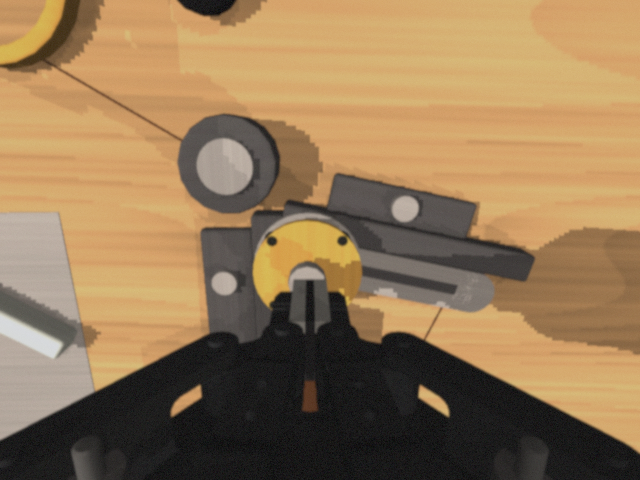

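```bash
python3 - <<'E'
from h import *
C=cam("wrist");p,r=tool()
for n,X in dict(tipfront=p+r.apply([.011,0,.017]),).items(): print(n,proj(C,X))
print("rim front at z.048",und(C,(307,263),.048),"left/right",und(C,(290,272),.048),und(C,(326,272),.048))
print("disc front rim z.035",und(C,(307,212),.035),"disc L,R",und(C,(253,266),.035),und(C,(361,266),.035),p)
E
```

```text
tipfront [307.37894945 277.64274133]
rim front at z.048 [0.59913949 0.07816073 0.048     ] left/right [0.59450867 0.08584611 0.048     ] [0.59496141 0.06933378 0.048     ]
disc front rim z.035 [0.61988906 0.07877137 0.035     ] disc L,R [0.59178958 0.10477852 0.035     ] [0.5932558  0.05137661 0.035     ] [0.58824285 0.07760058 0.08186626]
```

Emit:
{"method": "carry_out", "body": {
  "moves": [
    [[0, 0, 0], [0.25, 0, 0.6], 0],
    [[0, 0, 0], [0.25, 0, 1.2], 0],
    [[0, 0, 0], [0.25, 0, 1.4], 0],
    [[0, 0, 0], [0.25, 0, 1.4], 0]
  ]
}}

```text
t: 14.55
eef_pos: [0.5918, 0.0777, 0.0689]
tool_rot: [0.0, 1.0, 0.014, -0.0]
contact_force: [-0.2, -0.3, -0.6]
gripper_width: 0.001
```

Emit:
{"method": "carry_out", "body": {
  "moves": [
    [[0, 0, 0], [0, 0, 0.15], 0],
    [[0, 0, 0], [0, 0, 0.25], 0],
    [[0, 0, 0], [0, 0, 0.25], 0]
  ]
}}

```text
t: 14.92
eef_pos: [0.5919, 0.0777, 0.0664]
tool_rot: [0.0, 1.0, 0.014, -0.0]
contact_force: [-0.3, 0.4, 0.3]
gripper_width: 0.002
```

Emit:
{"method": "carry_out", "body": {
  "moves": [
    [[0, 0, 0], [0, 0, 0.1], 0],
    [[0, 0, 0], [0, 0, 0.2], 0],
    [[0, 0, 0], [0, 0, 0.2], 0]
  ]
}}

```text
t: 15.3
eef_pos: [0.592, 0.0778, 0.0648]
tool_rot: [0.0, 1.0, 0.014, 0.0]
contact_force: [-0.8, -0.2, 4.2]
gripper_width: 0.007
```

Emit:
{"method": "carry_out", "body": {
  "moves": [
    [[0, 0, 0], [0, 0, 0.1], 0],
    [[0, 0, 0], [0, 0, 0.2], 0],
    [[0, 0, 0], [0, 0, 0.2], 0]
  ]
}}

```text
t: 15.68
eef_pos: [0.5921, 0.0778, 0.063]
tool_rot: [0.0, 1.0, 0.014, 0.0]
contact_force: [-1.7, -0.6, 5.0]
gripper_width: 0.0
```

Emit:
{"method": "carry_out", "body": {
  "moves": [
    [[0, 0, 0], [0, 0, 0.1], 0],
    [[0, 0, 0], [0, 0, 0.2], 0],
    [[0, 0, 0], [0, 0, 0.2], 0]
  ]
}}

```text
t: 16.05
eef_pos: [0.5921, 0.0778, 0.0609]
tool_rot: [0.0, 1.0, 0.014, 0.0]
contact_force: [-1.8, 0.1, 5.3]
gripper_width: -0.001
```

Emit:
{"method": "carry_out", "body": {
  "moves": [
    [[0, 0, 0], [0, 0, 0.05], 0],
    [[0, 0, 0], [0, 0, 0.05], 0]
  ]
}}

```text
t: 16.3
eef_pos: [0.5921, 0.0778, 0.0605]
tool_rot: [0.0, 1.0, 0.014, 0.0]
contact_force: [-1.7, -1.7, 5.9]
gripper_width: -0.001
```

Emit:
{"method": "carry_out", "body": {
  "moves": [
    [[0, 0, 0], [0, 0, 0.05], 0],
    [[0, 0, 0], [0, 0, 0.05], 0]
  ]
}}

```text
t: 16.55
eef_pos: [0.5921, 0.0778, 0.06]
tool_rot: [0.0, 1.0, 0.014, 0.0]
contact_force: [-1.6, -0.3, 6.4]
gripper_width: -0.005
```

Emit:
{"method": "carry_out", "body": {
  "moves": [
    [[0, 0, 0], [0, 0, 0.05], 0],
    [[0, 0, 0], [0, 0, 0.05], 0]
  ]
}}

```text
t: 16.8
eef_pos: [0.5921, 0.0778, 0.0598]
tool_rot: [0.0, 1.0, 0.014, 0.0]
contact_force: [-2.9, -1.3, 9.0]
gripper_width: 0.002
```

Emit:
{"method": "carry_out", "body": {
  "moves": [
    [[0, 0, 0], [0, 0, 0.04], 0],
    [[0, 0, 0], [0, 0, 0.04], 0]
  ]
}}

```text
t: 17.05
eef_pos: [0.5922, 0.0778, 0.0597]
tool_rot: [0.0, 1.0, 0.014, 0.0]
contact_force: [-3.5, -0.7, 11.2]
gripper_width: 0.002
```

Emit:
{"method": "carry_out", "body": {
  "moves": [
    [[0, 0, 0], [0, 0, 0.03], 0],
    [[0, 0, 0], [0, 0, 0.03], 0]
  ]
}}

```text
t: 17.3
eef_pos: [0.5922, 0.0778, 0.0597]
tool_rot: [0.0, 1.0, 0.014, 0.0]
contact_force: [-4.1, -1.6, 14.2]
gripper_width: 0.002
```

Emit:
{"method": "carry_out", "body": {
  "moves": [
    [[0, 0, 0], [0, 0, 0.02], 0],
    [[0, 0, 0], [0, 0, 0.02], 0]
  ]
}}

```text
t: 17.55
eef_pos: [0.5922, 0.0778, 0.0596]
tool_rot: [0.0, 1.0, 0.014, 0.0]
contact_force: [-3.6, -0.5, 15.4]
gripper_width: 0.003
```

Emit:
{"method": "carry_out", "body": {
  "moves": [
    [[0, 0, 0], [0, 0, 0.01], 0],
    [[0, 0, 0], [0, 0, 0.01], 0],
    [[0, 0, 0], [0, 0, 0.01], 0]
  ]
}}

```text
t: 17.92
eef_pos: [0.5923, 0.0778, 0.0597]
tool_rot: [0.0, 1.0, 0.014, 0.0]
contact_force: [-4.9, -1.1, 14.8]
gripper_width: 0.0
```

Emit:
{"method": "carry_out", "body": {
  "moves": [
    [[0, 0, 0], [-0.02, 0, 0.015], 0],
    [[0, 0, 0], [-0.02, 0, 0.015], 0],
    [[0, 0, 0], [-0.02, 0, 0.015], 0]
  ]
}}

```text
t: 18.3
eef_pos: [0.5922, 0.0778, 0.0596]
tool_rot: [0.0, 1.0, 0.014, 0.001]
contact_force: [-4.6, -1.1, 15.5]
gripper_width: -0.001
```

```bash
python3 - <<'E'
from h import *
for i in range(4):
    bot.read_camera("top");o=bot.get_obs();print(o["contact_force"],o["eef_pos"])
E
```

```text
[-5.35906205 -0.09903899 15.90640834] [0.59222517 0.07776658 0.059611  ]
[-4.16387423 -1.053428   15.95840819] [0.59228164 0.07777494 0.05960649]
[-4.68231898 -0.92910995 15.26929439] [0.59225049 0.07780016 0.05959472]
[-4.11091697 -1.19006258 16.63416835] [0.59223864 0.07782828 0.0596029 ]
```

Emit:
{"method": "carry_out", "body": {
  "moves": [
    [[0, 0, 0], [-0.01, 0, 0.012], 0],
    [[0, 0, 0], [-0.01, 0, 0.012], 0],
    [[0, 0, 0], [-0.01, 0, 0.012], 0]
  ]
}}

```text
t: 18.88
eef_pos: [0.5922, 0.0778, 0.0596]
tool_rot: [0.0, 1.0, 0.014, 0.001]
contact_force: [-5.1, -1.5, 17.1]
gripper_width: -0.001
```

Emit:
{"method": "carry_out", "body": {
  "moves": [
    [[0, 0, 0], [0, 0, -0.1], 0],
    [[0, 0, 0], [0, 0, -0.25], 0],
    [[0, 0, 0], [0, 0, -0.25], 0]
  ]
}}

```text
t: 19.25
eef_pos: [0.5916, 0.0777, 0.0601]
tool_rot: [-0.0, 1.0, 0.014, -0.0]
contact_force: [0.8, 0.0, -0.2]
gripper_width: -0.002
```

Emit:
{"method": "carry_out", "body": {
  "moves": [
    [[0, 0, 0], [0, 0, -3], 0],
    [[0, 0, 0], [-2, 0, -5.3], 4.5],
    [[0, 0, 0], [-6.1, -0.03, -5.3], 4.5],
    [[0, 0, 0], [-6.1, -0.03, -5.3], 4.5],
    [[0, 0, 0], [-6.1, -0.03, -4], 4.5]
  ]
}}

```text
t: 19.88
eef_pos: [0.532, 0.0765, 0.1006]
tool_rot: [-0.0, 1.0, 0.014, 0.001]
contact_force: [0.9, 1.1, -0.1]
gripper_width: 0.524
```

Emit:
{"method": "carry_out", "body": {
  "moves": [
    [[0, 0, 0], [0, 0, 2.5], 4.5],
    [[0, 0, 0], [0, 0, 5], 4.5],
    [[0, 0, 0], [0, 0, 5.6], 4.5],
    [[0, 0, 0], [0, 0, 5.6], 4.5]
  ]
}}

```text
t: 20.38
eef_pos: [0.5309, 0.0764, 0.0436]
tool_rot: [0.0, 1.0, 0.014, -0.0]
contact_force: [0.6, -0.1, 0.3]
gripper_width: 0.53
```

Emit:
{"method": "carry_out", "body": {
  "moves": [
    [[0, 0, 0], [0, 0, 0], 3.0],
    [[0, 0, 0], [0, 0, 0], 2.0],
    [[0, 0, 0], [0, 0, 0], 1.0],
    [[0, 0, 0], [0, 0, 0], 1.0],
    [[0, 0, 0], [0, 0, 0], 1.0]
  ],
  "newtons": 90
}}

```text
t: 21.0
eef_pos: [0.5313, 0.0766, 0.0453]
tool_rot: [-0.0, 1.0, 0.014, 0.001]
contact_force: [-0.9, -0.3, 6.0]
gripper_width: 0.19
```

Emit:
{"method": "carry_out", "body": {
  "moves": [
    [[0, 0, 0], [-0.2, 0.1, -1], 1.0],
    [[0, 0, 0], [-0.5, 0.1, -4], 1.0],
    [[0, 0, 0], [-0.5, 0, -8], 1.0],
    [[0, 0, 0], [-2.5, -4.5, -8], 1.0],
    [[0, 0, 0], [-3.8, -10, -8], 1.0]
  ]
}}

```text
t: 21.62
eef_pos: [0.4892, 0.1743, 0.1249]
tool_rot: [0.001, 1.0, 0.012, 0.0]
contact_force: [0.7, 0.8, -4.8]
gripper_width: 0.186
```

Emit:
{"method": "carry_out", "body": {
  "moves": [
    [[0, 0, 0], [-1, -5.5, 0], 1.0],
    [[0, 0, 0], [-2, -11, 0], 1.0],
    [[0, 0, 0], [-2.9, -16, 0], 1.0],
    [[0, 0, 0], [-2.9, -16, 0], 1.0],
    [[0, 0, 0], [-2.9, -16, 0], 1.0]
  ]
}}

```text
t: 22.25
eef_pos: [0.4561, 0.3334, 0.124]
tool_rot: [0.001, 1.0, 0.014, -0.0]
contact_force: [-0.0, -1.2, -5.1]
gripper_width: 0.189
```

```bash
python3 - <<'E'
from h import *
import pickle
o=bot.get_obs();print(o["contact_force"],o["eef_pos"],tool()[1].as_euler("xyz",degrees=True))
C=cam("wrist");pickle.dump(C,open("C8.p","wb"));im=bot.read_camera("wrist")[:,:,::-1];cv2.imwrite("pics/w8.png",cv2.resize(im,(800,600)))
E
```

```text
[-0.0475551  -1.22825439 -5.05645604] [0.45607097 0.33336999 0.12396133] [1.79908212e+02 4.73633771e-02 1.59732651e+00]
```

View pics/w8.png

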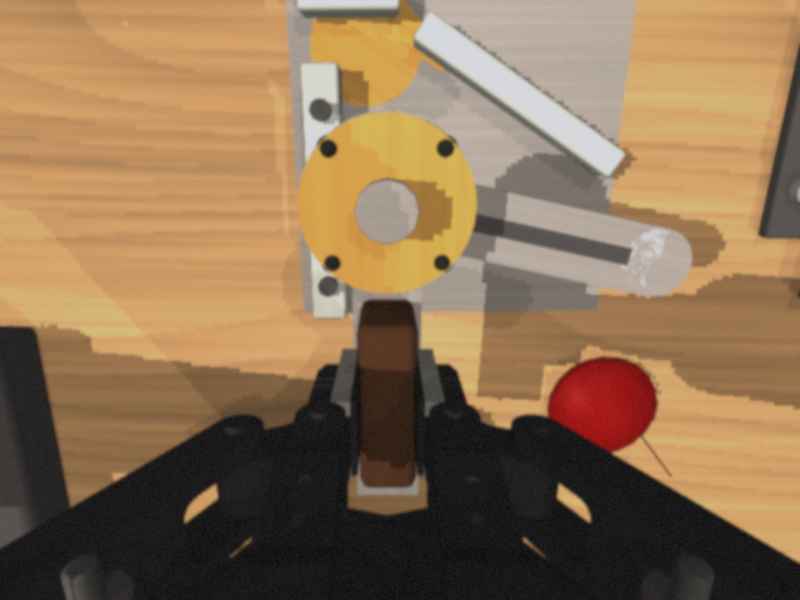

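```bash
python3 - <<'E'
from h import *
import pickle
C=pickle.load(open("C8.p","rb"))
for k in(.06,.09):
    P=lambda u,v,z=.016:und(C,(u/1.25,v/1.25),z,k)[:2]
    f=lambda v:round(np.degrees(np.arctan2(v[1],v[0])),2)
    a,b=P(347,317),P(338,63);e0,e1=P(302,12),P(398,11);l0,l1=P(610,176),P(415,42)
    print(k,a,b,f(b-a),"end",e0,e1,"leaf",l0,l1,f(l1-l0),"gauge pivot",und(C,(387/1.25,212/1.25),.124+.048-.005-.0453,k),"blade end",und(C,(690/1.25,262/1.25),.124+.015-.0453,k),"lens",P(603,403,.01))
E
```

```text
0.06 [0.44476703 0.35320412] [0.56879937 0.35804144] 2.23 end [0.59013797 0.37445221] [0.59154638 0.33104489] leaf [0.52186232 0.22381334] [0.57874207 0.32284352] 60.13 gauge pivot [0.51298879 0.33404922 0.1217    ] blade end [0.49584303 0.22738328 0.0937    ] lens [0.39303987 0.2041018 ]
0.09 [0.44476203 0.35321086] [0.5694961  0.35820551] 2.29 end [0.59139477 0.37485826] [0.59272091 0.33103228] leaf [0.52235263 0.22295019] [0.5796082  0.32277332] 60.16 gauge pivot [0.51300654 0.33404969 0.1217    ] blade end [0.49600375 0.22608619 0.0937    ] lens [0.39247095 0.20298514]
```

Emit:
{"method": "carry_out", "body": {
  "moves": [
    [[0, 0, 0], [0, -0.4, 3], 1.0],
    [[0, 0, 0], [0, -0.4, 6], 1.0],
    [[0, 0, 0], [0, -0.4, 7.2], 1.0],
    [[0, 0, 0], [0, -0.4, 7.5], 1.0],
    [[0, 0, 0], [0, -0.4, 7.5], 1.0]
  ]
}}

```text
t: 22.92
eef_pos: [0.457, 0.3384, 0.05]
tool_rot: [-0.0, 1.0, 0.013, 0.0]
contact_force: [0.6, -0.5, -4.7]
gripper_width: 0.185
```

Emit:
{"method": "carry_out", "body": {
  "moves": [
    [[0, 0, 0], [0, 0, 0.2], 1.0],
    [[0, 0, 0], [0, 0, 0.3], 1.0],
    [[0, 0, 0], [0, 0, 0.3], 1.0]
  ]
}}

```text
t: 23.3
eef_pos: [0.4564, 0.3385, 0.0464]
tool_rot: [-0.0, 1.0, 0.014, 0.0]
contact_force: [-0.2, 0.1, -3.7]
gripper_width: 0.187
```

Still airborne or just touching; lower a bit more.

Emit:
{"method": "carry_out", "body": {
  "moves": [
    [[0, 0, 0], [0, 0, 0.1], 1.0],
    [[0, 0, 0], [0, 0, 0.1], 1.0]
  ]
}}

```text
t: 23.55
eef_pos: [0.4565, 0.3385, 0.0454]
tool_rot: [-0.0, 1.0, 0.014, 0.0]
contact_force: [-0.1, 0.4, -4.2]
gripper_width: 0.185
```

Emit:
{"method": "carry_out", "body": {
  "moves": [
    [[0, 0, 0], [0, -0.1, 0], 1.0],
    [[0, 0, 0], [0, -0.2, 0], 1.0],
    [[0, 0, 0], [0, -0.2, 0], 1.0]
  ]
}}

```text
t: 23.92
eef_pos: [0.4565, 0.3406, 0.0453]
tool_rot: [-0.0, 1.0, 0.014, 0.0]
contact_force: [-0.0, -0.1, -2.7]
gripper_width: 0.184
```

Emit:
{"method": "carry_out", "body": {
  "moves": [
    [[0, 0, 0], [0, -0.1, 0.04], 1.0],
    [[0, 0, 0], [0, -0.1, 0.04], 1.0]
  ]
}}

```text
t: 24.18
eef_pos: [0.4566, 0.3412, 0.0453]
tool_rot: [0.0, 1.0, 0.014, 0.0]
contact_force: [-1.3, -3.4, 5.8]
gripper_width: 0.188
```

Emit:
{"method": "carry_out", "body": {
  "moves": [
    [[0, 0, 0], [0, -0.1, 0], 1.0],
    [[0, 0, 0], [0, -0.1, 0], 1.0]
  ]
}}

```text
t: 24.42
eef_pos: [0.4567, 0.3422, 0.0453]
tool_rot: [0.0, 1.0, 0.014, 0.0]
contact_force: [-0.3, -3.4, 5.0]
gripper_width: 0.183
```

Emit:
{"method": "carry_out", "body": {
  "moves": [
    [[0, 0, 0], [0, -0.06, -0.04], 1.0],
    [[0, 0, 0], [0, -0.06, -0.04], 1.0]
  ]
}}

```text
t: 24.68
eef_pos: [0.4566, 0.3428, 0.0453]
tool_rot: [0.0, 1.0, 0.014, 0.0]
contact_force: [0.2, -2.8, 2.1]
gripper_width: 0.186
```

Emit:
{"method": "carry_out", "body": {
  "moves": [
    [[0, 0, 0], [0, -0.06, 0], 1.0],
    [[0, 0, 0], [0, -0.06, 0], 1.0]
  ]
}}

```text
t: 24.92
eef_pos: [0.4566, 0.3429, 0.0453]
tool_rot: [0.001, 1.0, 0.014, 0.0]
contact_force: [0.8, -5.2, 4.6]
gripper_width: 0.183
```

Emit:
{"method": "carry_out", "body": {
  "moves": [
    [[0, 0, 0], [0.6, 0, -0.02], 1.0],
    [[0, 0, 0], [1.2, 0, -0.02], 1.0],
    [[0, 0, 0], [1.8, 0, -0.02], 1.0],
    [[0, 0, 0], [2.3, 0, -0.02], 1.0],
    [[0, 0, 0], [2.3, 0, -0.02], 1.0]
  ]
}}

```text
t: 25.55
eef_pos: [0.478, 0.3436, 0.0453]
tool_rot: [0.001, 1.0, 0.014, -0.001]
contact_force: [-3.6, -4.4, 7.4]
gripper_width: 0.191
```

Emit:
{"method": "carry_out", "body": {
  "moves": [
    [[0, 0, 0], [0.5, 0, -0.02], 1.0],
    [[0, 0, 0], [1.0, 0, -0.02], 1.0],
    [[0, 0, 0], [1.5, 0, -0.02], 1.0],
    [[0, 0, 0], [2.0, 0, -0.02], 1.0],
    [[0, 0, 0], [2.0, 0, -0.02], 1.0]
  ]
}}

```text
t: 26.18
eef_pos: [0.4977, 0.3442, 0.0453]
tool_rot: [0.001, 1.0, 0.014, -0.001]
contact_force: [-3.9, -5.3, 7.1]
gripper_width: 0.19
```

Emit:
{"method": "carry_out", "body": {
  "moves": [
    [[0, 0, 0], [0.5, 0, -0.04], 1.0],
    [[0, 0, 0], [1.0, 0, -0.04], 1.0],
    [[0, 0, 0], [1.5, 0, -0.04], 1.0],
    [[0, 0, 0], [1.5, 0, -0.04], 1.0]
  ]
}}

```text
t: 26.68
eef_pos: [0.513, 0.3447, 0.0454]
tool_rot: [0.001, 1.0, 0.014, -0.001]
contact_force: [-2.7, -4.0, 2.8]
gripper_width: 0.183
```

Emit:
{"method": "carry_out", "body": {
  "moves": [
    [[0, 0, 0], [0.2, 0, 0], 1.0],
    [[0, 0, 0], [0.3, 0, 0], 1.0],
    [[0, 0, 0], [0.3, 0, 0], 1.0]
  ]
}}

```text
t: 27.05
eef_pos: [0.5157, 0.3448, 0.0454]
tool_rot: [0.001, 1.0, 0.014, -0.001]
contact_force: [-3.9, -4.0, 2.7]
gripper_width: 0.19
```

Emit:
{"method": "carry_out", "body": {
  "moves": [
    [[0, 0, 0], [0.15, 0, 0], 1.0],
    [[0, 0, 0], [0.25, 0, 0], 1.0],
    [[0, 0, 0], [0.25, 0, 0], 1.0]
  ]
}}

```text
t: 27.42
eef_pos: [0.5181, 0.3449, 0.0453]
tool_rot: [0.001, 1.0, 0.014, -0.001]
contact_force: [-3.4, -3.8, 1.7]
gripper_width: 0.19
```

Emit:
{"method": "carry_out", "body": {
  "moves": [
    [[0, 0, 0], [0.1, 0, 0], 1.0],
    [[0, 0, 0], [0.1, 0, 0], 1.0]
  ]
}}

```text
t: 27.68
eef_pos: [0.5191, 0.3449, 0.0453]
tool_rot: [0.001, 1.0, 0.014, -0.001]
contact_force: [-4.5, -4.2, 1.9]
gripper_width: 0.183
```

Emit:
{"method": "carry_out", "body": {
  "moves": [
    [[0, 0, 0], [0.1, 0, 0], 1.0],
    [[0, 0, 0], [0.1, 0, 0], 1.0]
  ]
}}

```text
t: 27.92
eef_pos: [0.5201, 0.3449, 0.0453]
tool_rot: [0.001, 1.0, 0.014, -0.001]
contact_force: [-4.3, -4.2, 2.5]
gripper_width: 0.185
```

Emit:
{"method": "carry_out", "body": {
  "moves": [
    [[0, 0, 0], [0.1, 0, 0], 1.0],
    [[0, 0, 0], [0.1, 0, 0], 1.0]
  ]
}}

```text
t: 28.18
eef_pos: [0.521, 0.345, 0.0453]
tool_rot: [0.001, 1.0, 0.014, -0.001]
contact_force: [-3.7, -3.7, 2.2]
gripper_width: 0.188
```

Emit:
{"method": "carry_out", "body": {
  "moves": [
    [[0, 0, 0], [0.08, 0, 0], 1.0],
    [[0, 0, 0], [0.08, 0, 0], 1.0]
  ]
}}

```text
t: 28.42
eef_pos: [0.5211, 0.345, 0.0453]
tool_rot: [0.001, 1.0, 0.014, -0.002]
contact_force: [-6.1, -5.5, 4.0]
gripper_width: 0.186
```

Emit:
{"method": "carry_out", "body": {
  "moves": [
    [[0, 0, 0], [0.06, 0, 0], 1.0],
    [[0, 0, 0], [0.06, 0, 0], 1.0]
  ]
}}

```text
t: 28.68
eef_pos: [0.5211, 0.345, 0.0453]
tool_rot: [0.001, 1.0, 0.014, -0.002]
contact_force: [-7.8, -5.0, 6.2]
gripper_width: 0.188
```

Bottomed at x = 0.5211; press up to about 12 N.

Emit:
{"method": "carry_out", "body": {
  "moves": [
    [[0, 0, 0], [0.06, 0, 0], 1.0],
    [[0, 0, 0], [0.06, 0, 0], 1.0]
  ]
}}

```text
t: 28.92
eef_pos: [0.5212, 0.345, 0.0453]
tool_rot: [0.001, 1.0, 0.015, -0.003]
contact_force: [-9.2, -5.2, 7.5]
gripper_width: 0.187
```

Emit:
{"method": "carry_out", "body": {
  "moves": [
    [[0, 0, 0], [0.08, 0, 0], 1.0],
    [[0, 0, 0], [0.08, 0, 0], 1.0],
    [[0, 0, 0], [0.08, 0, 0], 1.0]
  ]
}}

```text
t: 29.3
eef_pos: [0.5212, 0.3451, 0.0453]
tool_rot: [0.002, 1.0, 0.015, -0.003]
contact_force: [-11.5, -5.4, 8.8]
gripper_width: 0.188
```

```bash
python3 - <<'E'
from h import *
o=bot.get_obs();print(o["contact_force"],o["eef_pos"],tool()[1].as_euler("xyz",degrees=True))
im=bot.read_camera("wrist")[:,:,::-1];cv2.imwrite("pics/w9.png",im)
E
```

```text
[-11.50580936  -5.43594978   8.79613703] [0.52118872 0.34505008 0.04532089] [179.8241633    0.38888265   1.68317947]
```

View pics/w9.png

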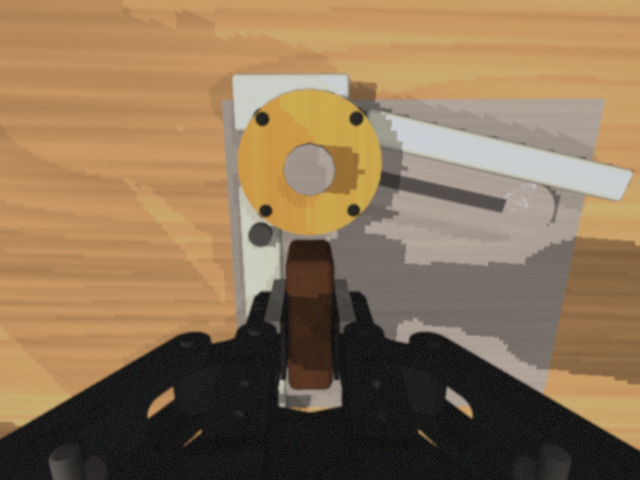

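Emit:
{"method": "carry_out", "body": {
  "moves": [
    [[0, 0, 0], [-0.07, 0.02, -0.05], 1.0],
    [[0, 0, 0], [-0.07, 0.02, -0.05], 1.0]
  ]
}}

```text
t: 29.6
eef_pos: [0.5212, 0.345, 0.0455]
tool_rot: [0.001, 1.0, 0.015, -0.003]
contact_force: [-8.3, -3.9, 3.0]
gripper_width: 0.185
```

Emit:
{"method": "carry_out", "body": {
  "moves": [
    [[0, 0, 0], [0, 0, 0], 1.6],
    [[0, 0, 0], [0, 0, 0], 2.0],
    [[0, 0, 0], [0, 0, 0], 3.0],
    [[0, 0, 0], [0, 0, 0], 4.5],
    [[0, 0, 0], [0, 0, 0], 4.5]
  ]
}}

```text
t: 30.22
eef_pos: [0.5252, 0.3456, 0.0467]
tool_rot: [-0.0, 1.0, 0.014, 0.0]
contact_force: [-0.5, -0.5, -0.5]
gripper_width: 0.528
```

Emit:
{"method": "carry_out", "body": {
  "moves": [
    [[0, 0, 0], [0, 0, -2], 4.5],
    [[0, 0, 0], [0, 0, -5], 4.5],
    [[0, 0, 0], [0, 0, -9], 4.5],
    [[0, 0, 0], [0, 0, -12], 4.5],
    [[0, 0, 0], [0, 0, -12], 4.5]
  ]
}}

```text
t: 30.85
eef_pos: [0.5265, 0.3468, 0.171]
tool_rot: [-0.002, 1.0, 0.014, 0.003]
contact_force: [0.4, 1.2, 0.1]
gripper_width: 0.523
```

```bash
python3 - <<'E'
from h import *
o=bot.get_obs();print(o["contact_force"],o["eef_pos"],o["t"])
C=cam("wrist");im=bot.read_camera("wrist");cv2.imwrite("pics/w10.png",im[:,:,::-1])
s=bot.silhouettes("lock_top","wrist")
for d in s[:2]: print("lock",d["score"],d["location"],und(C,d["location"],.043))
for n in ["leaf","blade_mid"]:
    for d in bot.silhouettes(n,"wrist")[:1]:
        m=d["region"];r=cv2.minAreaRect(np.argwhere(m)[:,::-1].astype(np.float32));q=cv2.boxPoints(r)
        e=sorted([(np.linalg.norm(q[i]-q[i-1]),i) for i in range(4)])[-1][1];a,b=und(C,q[e],.015),und(C,q[e-1],.015)
        v=a-b;v=v*np.sign(v[1]);print(n,d["score"],m.sum(),"yaw deg",np.degrees(np.arctan2(v[1],v[0])))
E
```

```text
[0.44391112 1.18628273 0.10305228] [0.52647348 0.34675934 0.17095647] 30.85
lock 0.58 [313.5, 154.8] [0.5794567  0.34517797 0.043     ]
leaf 0.87 2836 yaw deg 79.99020503481108
blade_mid 0.83 3184 yaw deg 79.85985214397785
```

```bash
python3 -c "
from station import bot
print(bot.hand_in())"
```

```text
the job is handed in; nothing more can be done
None
```

I copied the bracket's corner angle to the bend stop and handed the job in at about t = 31 s; it reports no verdict. The gauge went into the corner under about 11–12 N. I pressed the lock button to about 17 N (about 18 N with the sideways part), and it stayed down when I lifted off. The locked gauge was then set down in the bend stop and slid along the fence to the end block under about 11.5 N. I released it there and raised the arm clear.

**Final checks:**
- **Leaf angle:** the leaf points at 80.0° and the blade at 79.9°. The bracket's second wall measured about 80.05° earlier, so they agree within about 0.2° (limit 1.7°).
- **Pivot position:** the button was found within about 1.5 mm of where the gauge came to rest against the end block. I did not measure the seat position separately after releasing.
- **Arm:** the contact force was about zero after retreating.

**Disagreements and gaps:**
- **Wrist camera:** it has barrel distortion, so my first bracket position was about 13 mm off until I corrected for it. The final seating relied on contact forces.
- **Top camera:** it read x about 5 mm short.
- **Not measured at the end:** I did not check the bystanders' positions, though nothing came near them, nor re-check the button's height.

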